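Hook the locating key out of the cassette plate

ROBOT

A 7-joint arm with a two-finger parallel gripper is mounted at the origin on the work surface. World frame = base frame: x ahead of the robot, y to its left, z up, the work surface at z = 0. Lengths are in m, angles in rad, forces in N, time in s.
With the tool pointing down it reaches from about 0.4 to 0.85 m from the base axis. Payload 10.4 kg.
Tool frame: the origin (TCP) lies on the centre line of the jaws, within the pads' length; the fingertips stand 25 mm ahead of it and the grasp point (between the pads) lies 6 mm ahead of it; z points along the fingers, y is the line along which they close (so a half turn about z gives the same grasp; the last joint's range is limited). The gripper opens to 87 mm and grips with 3 to 60 N. Pads are 19 mm wide; open, the fingers measure 117 mm over their backs; the gripper's body (75 mm by 190 mm) begins 51 mm behind the grasp point.
Start: joints at [-1.348, 0.332, -0.065, 1.46, 0.022, 1.35, -0.088], TCP at [0.152, 0.606, 0.248] pointing down, gripper open.
Joint ranges: [-2.6, 2.6], [-0.5, 2.12], [-1.47, 1.34], [0.16, 2.42], [-1.27, 4.41], [0.06, 2.06], [-2.6, 2.6]. Speed limits (rad/s): [2.22, 2.22, 2.79, 2.79, 3.14, 3.14, 3.14].

INTERFACE

Orientations are given as a 3x3 rotation matrix whose columns are the frame's x, y, z axes.
In Python, from rig import env gives the robot as it stands.
- The arm moves only by the tool step_arm, never from a script. Its arguments are lists of equal length, an entry for each row: "dp": the shift along the tool's x, y, z in mm, a list of three; "yaw": the turn about the tool's z in degrees; "grip": the gripper command: -1 is fully open, 1 is shut, values between are in proportion. A call has exactly 5 rows; each row is the pose to reach, as a shift and turn from the pose commanded when the call began, along the tool's axes at that moment; what a row does not reach only later rows make up. A row lasts 1/10 s, in which the tool goes at most 50 mm and 8.59 degrees, less where a joint would pass 70% of its speed; a pose out of reach is approached as far as the arm can. A call with a gripper value outside its range is refused whole. The fingers move at their own pace and stop on an object; "squeeze" is the grip in N (left out, the last holds). Time passes only in rows, so rows that repeat a pose let the fingers close, or fill a call up. It gives the time, the measured TCP pose, the force, the opening and the grip force at its end, in the units of the state.
- env.observe(): the state, without advancing time (a new reading comes with each control period).
- env.capture(name): name is "side" or "top" or "wrist"; returns a dict with "frame" (400x640x3 uint8, red, green, blue), "z_map" (400x640 float32, m along the optical axis (not along the pixel's ray), 0 where there is no reading), "fx", "fy", "cx", "cy" (pixels), "R" (3x3) and "t" (3): a world point X has camera coordinates R X + t; the wrist camera has in their place "mount" (4x4, takes a point from camera to tool coordinates, whose origin is the TCP and whose axes are the flange's). Camera axes: x right, y down, z forward; pixel columns grow to the right and rows downward; lengths in m; the calibration is good to about 2 mm. A picture is of the moment at which its call begins: read the wrist's pose just before it.
- env.finish_job(): hands the job in; it is judged then, once.
Trained networks look in a picture, given as the dict that the camera call returned (one of the last four; its "shot" number tells which), for a name from the list of things; names that differ only in an ending like _2 or _b are one class to them, and where a whole thing is asked for, a point or a joint stands for the part that bears it (a point fixed in the world has none). Each returns a list of dicts, best first, with "conf" (0 to 1); they miss things now and then, are a little off and sometimes report something else, mostly with a low value. They report only what shows in the picture. A call takes as long as a camera call. They do not tell look-alikes from the thing itself.
- env.masks_of(picture, target): "region" (400x640 bool, what is visible of it) and "point" ([row, column] in pixels, amid what is visible of it).
The state is a dict: "time": time; "joints": joint angles; "qvel": joint speeds; "joint_efforts": joint torques, N m; "tool_pos": TCP position; "orientation": TCP orientation; "ft_force": force on the tool from outside, world axes, zero at the start; "ft_torque": the same for the moment, N m; "opening": finger opening in m; "grasp_force": force on a finger pad.
Only numpy, scipy, OpenCV 4.12 (cv2) and the standard library are available. Lean on these libraries where they do the work, as an engineer would, in place of code of your own. Each camera call takes 0.05 s, during which the arm holds its last target. There are 200 camera calls.

TASK

The steel locating key has slid back under the slit of the aluminium cassette plate, where fingers cannot get at it. Take the hooked pick from its stand, hook the key's eye and drag the key along the channel, out from under the roof and up against the rubber-nosed end stop; press it home there with a pull of about 8 newtons (never more than 15) for half a second, without touching the key with the fingers or pushing hard on the plate. Leave the key lying against the stop, put the pick back upright in its stand, and leave the jar, vial rack and beaker where they are.

Things in the scene. Friction and masses are not known exactly. Their poses are not given: they have to be found in the camera images.
- plate: Fixed aluminium plate, 260 (x) x 120 (y) x 27 mm, with a straight channel along its x axis. Origin: centre of its underside, z up. Channel floor 6 mm above the origin, walls 29 mm apart, closed rear end at x = +115. The way out is towards -x. Flat mesh cassettes on top reach z = 30.
- roof_edge (a point): On the channel's centre line, at the floor, under the front edge of the roof (plate x = -10, z = 6). Axes as the plate's. From here to +x the channel is roofed, the roof 16 to 21 mm above this point, with only a slit 14 mm wide along its middle. From here 120 mm towards -x lies the landing: channel open above, walls 16 mm high.
- landing (a point): On the channel floor, mid landing (plate x = -70, z = 6); axes as the plate's. A dark steel end stop (to 30 mm above the floor) stands across the landing, with a rubber nose towards +x, 24 mm wide, 2 to 15 mm above the floor, a little springy (1 mm per 20 N). Clamped anywhere: nose face at plate x = -104 to -59, not measured; find it by the rise of force.
- key: Loose steel key, 44 (x) x 26 (y) x 14 (z) mm, 55 to 110 g; drags with 0.3 to 2 N. Origin: centre of underside, on the channel floor; axes as the plate's. Vertical eye x = -9 to 9, y = -6 to 6. Front bar (x = -22 to -9) is clear below z = 7 so the toe fits under and the shank bears at x = -9; other sides solid. Starts at plate x = 20 to 80; meets the stop's nose at x = -82 to -37.
- pick: Loose hooked pick, 100 g, upright in the stand. Origin: on the shank axis at the foot, z up. Round shank, 5 mm diameter, z = 0 to 50; at the foot a round toe 4.4 mm thick reaching to x = -9 (shank and toe span x = -9 to 2.5). Steel collar 34 (x) x 28 (y) mm, z = 50 to 56, rests on the stand. Square black handle 18 x 18 mm, z = 56 to 116.
- pick_handle (a point): Middle of the pick's handle, 86 mm above the pick's origin on its axis: where to grip. Axes as the pick's.
- stand: Fixed white plastic block 80 (x) x 64 (y) x 58 (z) mm. Origin: centre of its underside. A rectangular pocket 26 (x) x 18 (y) mm, 54 mm deep, opens in the middle of its top; the pick hangs in it by its collar, with the pick's axes parallel to the stand's and the pick's origin 8 mm above the stand's.
- jar: Bystander: loose lidded jar, 60 mm diameter, 85 mm high. Origin: centre of its underside.
- vial_rack: Bystander: loose wire rack of vials, 100 x 123 mm, 55 mm high. Origin: centre of its underside.
- beaker: Bystander: loose white ceramic beaker, 64 mm diameter, 70 mm high. Origin: centre of its underside.
Things that resemble listed ones, but are neither listed nor needed, are in the scene too. There is more than one size of the pick; the job needs the middle-sized.

How it is judged:
On the way, in this order (a step that is already met when the one before it is completed fails the run):
1. the pick is lifted out of its stand (z of pick in the frame of stand above 0.06 m), for 0.1 s.
2. the hook drags the key along the channel (x of key in the frame of plate below 0.005 m and z of pick in the frame of plate below 0.02 m and horizontal distance between pick and key below 0.03 m), for 0.1 s.
3. the key, clear of the roof, is pulled against the rubber nose with more than 5 N (x of key in the frame of plate below -0.033 m and contact force between key and nose_c0 above 5 N), for 0.25 s.
At the end, for the whole second after the job is handed in: The key lies flat in the landing, wholly clear of the roof (origin at plate x below -33 mm) and no more than 7 mm from the rubber nose; the pick hangs upright in its stand (within 10 mm of the middle, 4 mm in height, 0.1 rad); both at rest and released (x of key in the frame of plate below -0.033 m and x of nose_c0 in the frame of key above -0.034 m and z of key in the frame of plate below 0.009 m and angle between each of key, pick's own z axis and vertical below 0.1 rad and linear speed of each of key, pick below 0.02 m/s and x of pick in the frame of stand between -0.01 and 0.01 m and y of pick in the frame of stand between -0.01 and 0.01 m and z of pick in the frame of stand between 0.004 and 0.012 m); the robot touches nothing.
It fails at once if the key is pulled, or pressed on the stop's nose, with more than 15 N (contact force between pick and key above 15 N or contact force between key and nose_c0 above 15 N).
It fails at once if the pick pushes on the plate with more than 20 N (contact force between pick and plate above 20 N).
It fails at once if the fingers touch the key (contact force between the fingers and key above 0.5 N).
It fails at once if the jar, vial rack or beaker is shifted more than 20 mm (distance of any of jar, vial_rack, beaker from where it was at the start of the episode above 0.02 m).
It also fails if it takes over 69 s, if anything falls off the work surface, if the arm or the gripper's body presses on something with over 40 N, if the wrist force passes 120 N, or if a joint passes its speed limit or range.

## Working session

There is one attempt and no reset: what is moved stays moved. The work goes in short steps, Python scripts to look and compute and a tool call to move; the robot and the scene stay as the last step left them, time stands still between calls to the robot, and variables do not carry over. Pictures are saved under pics/ and viewed, at most 13 in all, crops included, and the job is handed in when it is done.

Besides the shell and the picture viewer there is one more tool, called after "Request:" as a command line: name --pt "numbers of a row" for each row, then --argument value for the rest. step_arm: Moves the arm, as the interface text tells. Its arguments: {"type":"object","properties":{"dp":{"type":"array"},"yaw":{"type":"array"},"grip":{"type":"array"},"squeeze":{"type":"number"}},"required":["dp","yaw","grip"]}

```bash
mkdir -p pics; cat > h.py <<'E'
import numpy as np, cv2
from rig import env
def world(p,s=None):
    z=p["z_map"]; v,u=np.mgrid[:400,:640]
    c=np.stack([(u-p["cx"])/p["fx"]*z,(v-p["cy"])/p["fy"]*z,z],-1)
    if "R" in p: return (c-p["t"])@np.array(p["R"])
    M=np.array(p["mount"]); c=c@M[:3,:3].T+M[:3,3]
    return c@np.array(s["orientation"]).T+np.array(s["tool_pos"])
def save(p,n,box=None,k=1):
    f=p["frame"][...,::-1]
    if box: f=f[box[0]:box[1],box[2]:box[3]]
    cv2.imwrite("pics/"+n,cv2.resize(f,None,fx=k,fy=k))
E
python3 - <<'E'
from h import *
s=env.observe(); print({k:np.round(v,3).tolist() for k,v in s.items()})
ims=[]
for n in("top","side"):
    p=env.capture(n); W=world(p); ims.append(p["frame"])
    if n=="top": np.save("topW.npy",W)
    for t in("plate","key","pick","stand","jar","vial_rack","beaker"):
        for m in env.masks_of(p,t):
            w=W[m["region"]&(p["z_map"]>0)]
            if len(w): print(n,t,round(m["conf"],2),np.round(m["point"]).tolist(),len(w),np.round(np.median(w,0),3),np.round(np.percentile(w,[2,98],axis=0),3).tolist())
cv2.imwrite("pics/a.png",cv2.resize(np.vstack(ims)[...,::-1],(480,600),interpolation=cv2.INTER_AREA))
cv2.imwrite("pics/top.png",ims[0][...,::-1])
cv2.imwrite("pics/side.png",ims[1][...,::-1])
E
```

```text
{'time': 0.0, 'joints': [-1.348, 0.333, -0.065, 1.461, 0.022, 1.35, -0.088], 'qvel': [-0.001, 0.0, -0.0, -0.002, 0.001, -0.002, -0.002], 'joint_efforts': [-0.001, -62.328, 0.024, -38.988, -0.061, 0.04, 0.0], 'tool_pos': [0.152, 0.606, 0.247], 'orientation': [[-0.97, 0.243, -0.0], [0.243, 0.97, -0.001], [-0.0, -0.001, -1.0]], 'ft_force': [-0.211, 0.786, -0.113], 'ft_torque': [-0.006, -0.012, 0.025], 'grasp_force': 0.0, 'opening': 0.087}
top plate 0.83 [233.0, 416.0] 5055 [ 0.548 -0.162  0.024] [[0.426, -0.239, 0.002], [0.673, -0.083, 0.032]]
top plate 0.3 [148.0, 402.0] 577 [ 0.771 -0.133  0.028] [[0.736, -0.156, -0.0], [0.794, -0.099, 0.072]]
top key 0.42 [216.0, 412.0] 53 [ 0.596 -0.154  0.019] [[0.568, -0.162, 0.006], [0.609, -0.142, 0.025]]
top pick 0.67 [227.0, 260.0] 154 [0.571 0.224 0.092] [[0.559, 0.215, 0.061], [0.59, 0.242, 0.126]]
top pick 0.64 [222.0, 217.0] 330 [0.591 0.319 0.101] [[0.571, 0.305, 0.072], [0.615, 0.346, 0.16]]
top pick 0.5 [270.0, 244.0] 78 [0.474 0.264 0.054] [[0.462, 0.256, 0.033], [0.484, 0.275, 0.085]]
top stand 0.94 [226.0, 267.0] 760 [0.572 0.225 0.0
[... 1223 characters left out ...]
0] 8250 [ 0.536 -0.168  0.024] [[0.422, -0.239, 0.005], [0.673, -0.088, 0.031]]
side pick 0.58 [183.0, 271.0] 294 [0.57  0.223 0.081] [[0.556, 0.216, 0.057], [0.593, 0.255, 0.126]]
side stand 0.94 [198.0, 278.0] 1029 [0.564 0.202 0.05 ] [[0.532, 0.196, 0.001], [0.611, 0.263, 0.061]]
side jar 0.85 [222.0, 396.0] 929 [ 0.767 -0.007  0.062] [[0.75, -0.025, 0.002], [0.802, 0.028, 0.087]]
side jar 0.47 [183.0, 273.0] 280 [0.569 0.223 0.087] [[0.556, 0.216, 0.059], [0.587, 0.24, 0.126]]
side vial_rack 0.95 [145.0, 240.0] 983 [0.566 0.463 0.043] [[0.524, 0.399, -0.001], [0.622, 0.558, 0.056]]
side beaker 0.65 [267.0, 427.0] 978 [ 0.77  -0.125  0.044] [[0.734, -0.156, 0.004], [0.794, -0.098, 0.071]]
```

View pics/top.png

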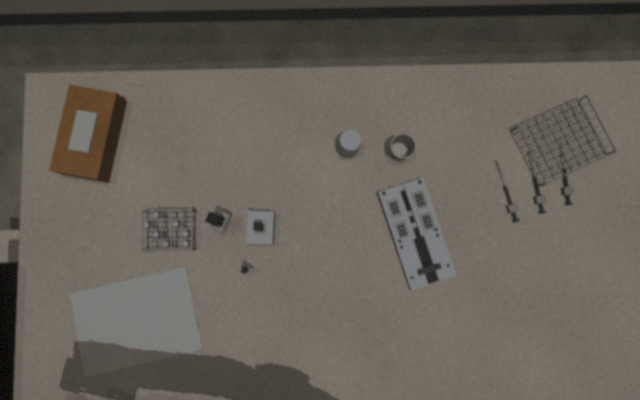

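View pics/side.png

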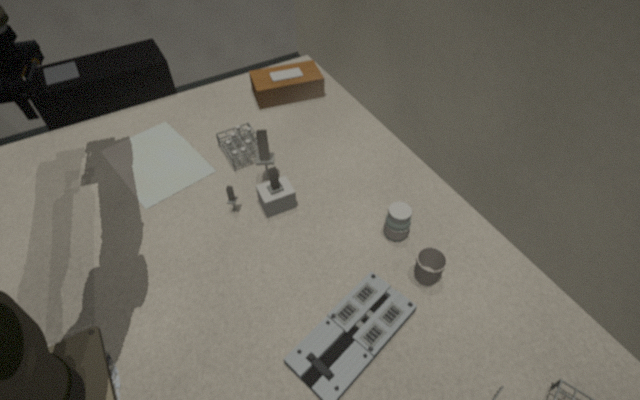

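The top view shows the stand with the middle pick at px (260,227). A larger pick stands on its own at (217,220) and a smaller one at (245,267). The plate runs from about (402,185) to (432,285), with its landing and stop at the near end, about (428,268).

```bash
python3 - <<'E'
from h import *
W=np.load("topW.npy")
def rect(sel):
    p=(W[sel][:,:2]*1000).astype(np.float32); 
    r=cv2.minAreaRect(p); b=cv2.boxPoints(r); e=[b[1]-b[0],b[2]-b[1]]; l=max(e,key=np.linalg.norm)
    print(len(p),np.round(r[0],1),np.round(r[1],1),"ang long",np.round(np.degrees(np.arctan2(l[1],l[0])),1), "med z",np.median(W[sel][:,2]))
x,y,z=W[...,0],W[...,1],W[...,2]
rect((abs(x-.548)<.15)&(abs(y+.162)<.1)&(z>.018)&(z<.04)&(np.hypot(x-.77,y+.134)>.05))
rect((abs(x-.573)<.055)&(abs(y-.228)<.045)&(z>.05)&(z<.066))
s=(abs(x-.573)<.03)&(abs(y-.228)<.03)&(z>.11)
print(W[s].mean(0),s.sum()); rect(s)
s=(abs(x-.548)<.15)&(abs(y+.162)<.1)&(z>.033)&(z<.08)&(np.hypot(x-.77,y+.134)>.05)
print(np.round(W[s],3).tolist())
E
```

```text
4241 [ 550.4 -162.7] [260.  121.8] ang long 16.5 med z 0.025280657363975167
757 [574.  228.8] [64.6 80. ] ang long -3.7 med z 0.05779891787120977
[0.57419348 0.22775653 0.1230685 ] 68
68 [574.6 228.3] [18.3 16.2] ang long 88.3 med z 0.12317699703257934
[[0.649, -0.105, 0.033], [0.635, -0.162, 0.034], [0.634, -0.097, 0.033], [0.634, -0.109, 0.034], [0.632, -0.172, 0.033], [0.631, -0.104, 0.033], [0.621, -0.101, 0.033], [0.619, -0.099, 0.034], [0.618, -0.119, 0.034], [0.616, -0.116, 0.035], [0.609, -0.103, 0.033], [0.595, -0.166, 0.033], [0.589, -0.178, 0.033], [0.586, -0.198, 0.034], [0.578, -0.127, 0.033], [0.571, -0.114, 0.034], [0.561, -0.197, 0.033], [0.561, -0.207, 0.033], [0.561, -0.129, 0.033], [0.556, -0.128, 0.035], [0.531, -0.122, 0.034], [0.472, -0.207, 0.034], [0.472, -0.209, 0.035], [0.472, -0.212, 0.035], [0.469, -0.207, 0.035], [0.469, -0.208, 0.038], [0.469, -0.212, 0.034], [0.469, -0.214, 0.033], [0.467, -0.206, 0.036], [0.467, -0.209, 0.036], [0.467, -0.211, 0.036], [0.467, -0.213, 0.038], [0.465, -0.204, 0.034], [0.465, -0.206, 0.037], [0.464, -0.209, 0.033], [0.464, -0.211, 0.035], [0.464, -0.214, 0.036], [0.462, -0.209, 0.034], [0.462, -0.211, 0.034], [0.461, -0.166, 0.035], [0.46, -0.169, 0.034], [0.458, -0.159, 0.033], [0.458, -0.163, 0.036], [0.458, -0.166, 0.034], [0.456, -0.164, 0.034], [0.456, -0.165, 0.038], [0.456, -0.168, 0.038], [0.456, -0.171, 0.034], [0.456, -0.173, 0.035], [0.453, -0.163, 0.035], [0.453, -0.168, 0.039], [0.453, -0.171, 0.034], [0.454, -0.172, 0.043], [0.451, -0.162, 0.042], [0.451, -0.165, 0.038], [0.451, -0.169, 0.034], [0.451, -0.17, 0.039]]
```

Request:
step_arm --pt "0 -40 0" --pt "0 -90 0" --pt "0 -140 0" --pt "0 -190 0" --pt "0 -240 0" --yaw '[8,16,24,32,40]' --grip '[-1,-1,-1,-1,-1]'

```text
time: 1.3
tool_pos: [0.0932, 0.3716, 0.2474]
orientation: [[-0.582, 0.813, 0.0], [0.813, 0.582, 0.0], [0.0, 0.0, -1.0]]
ft_force: [-1.2, -0.7, 1.4]
opening: 0.087
grasp_force: 0.0
```

Request:
step_arm --pt "-39 30 0" --pt "-78 60 0" --pt "-117 91 0" --pt "-156 122 0" --pt "-195 152 0" --yaw '[8,16,24,32,39.3]' --grip '[-1,-1,-1,-1,-1]'

```text
time: 1.8
tool_pos: [0.3331, 0.3038, 0.248]
orientation: [[0.065, 0.998, 0.001], [0.998, -0.065, 0.001], [0.001, 0.001, -1.0]]
ft_force: [0.2, 1.4, 0.8]
opening: 0.087
grasp_force: 0.0
```

Request:
step_arm --pt "-12 49 0" --pt "-24 98 0" --pt "-36 147 0" --pt "-48 196 0" --pt "-59 245 0" --yaw '[0,0,0,0,0]' --grip '[-1,-1,-1,-1,-1]'

```text
time: 2.3
tool_pos: [0.5722, 0.2312, 0.2478]
orientation: [[0.058, 0.998, 0.001], [0.998, -0.058, 0.0], [0.0, 0.001, -1.0]]
ft_force: [0.6, 1.2, 0.7]
opening: 0.0873
grasp_force: 0.0
```

```bash
python3 - <<'E'
from h import *
s=env.observe(); p=env.capture("wrist"); W=world(p,s); save(p,"w1.png")
print(s["tool_pos"],s["joints"],np.round(p["mount"],3).tolist())
x,y,z=W[...,0],W[...,1],W[...,2]
for lo,hi in((.05,.064),(.115,.135)):
    m=(abs(x-.574)<.06)&(abs(y-.228)<.05)&(z>lo)&(z<hi)&(p["z_map"]>0)
    if m.sum()>5:
        r=cv2.minAreaRect((W[m][:,:2]*1000).astype(np.float32)); print(m.sum(),r,np.median(z[m]))
E
```

```text
[0.57219339 0.23122885 0.24778739] [-0.81810451  0.32761776  0.45812598  1.50712911 -0.14685034  1.3401562
 -0.40603663] [[-0.0, -0.956, -0.292, 0.079], [1.0, -0.0, 0.001, -0.0], [-0.001, -0.292, 0.956, -0.139], [0.0, 0.0, 0.0, 1.0]]
3721 ((573.9336547851562, 229.60084533691406), (64.28570556640625, 80.18798065185547), 86.36426544189453) 0.060193099993537474
522 ((573.673583984375, 229.33175659179688), (18.13597297668457, 17.43857765197754), 86.33509826660156) 0.12609043770890743
```

View pics/w1.png

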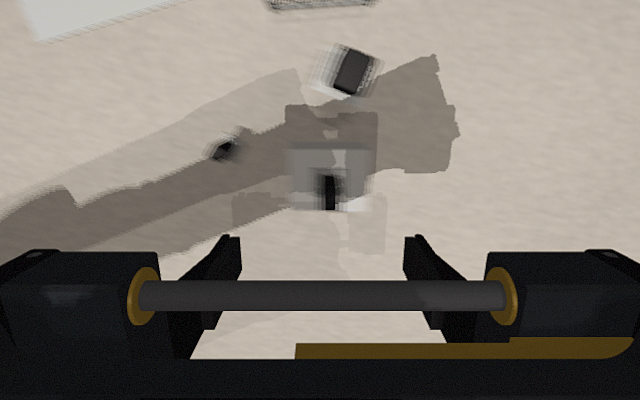

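The wrist view shows the pick handle at px (330,190), in the stand between the open fingers. Descending.

Request:
step_arm --pt "-2 1.5 40" --pt "-2 1.5 80" --pt "-2 1.5 120" --pt "-2 1.5 147.5" --pt "-2 1.5 147.5" --yaw '[0,0,0,0,0]' --grip '[-1,-1,-1,-1,-1]'

```text
time: 2.85
tool_pos: [0.5692, 0.229, 0.0961]
orientation: [[0.059, 0.998, -0.006], [0.998, -0.059, -0.003], [-0.004, -0.006, -1.0]]
ft_force: [-1.0, -1.0, -0.3]
opening: 0.0868
grasp_force: 0.0
```

Request:
step_arm --pt "0 0 0" --pt "0 0 0" --pt "0 0 0" --pt "0 0 0" --pt "0 0 0" --yaw '[0,0,0,0,0]' --grip '[1,1,1,1,1]' --squeeze 40

```text
time: 3.35
tool_pos: [0.572, 0.23, 0.1008]
orientation: [[0.059, 0.998, 0.001], [0.998, -0.059, 0.001], [0.001, 0.001, -1.0]]
ft_force: [-0.6, -0.4, 0.3]
opening: 0.0544
grasp_force: 0.0
```

Request:
step_arm --pt "0 0 0" --pt "0 0 0" --pt "0 0 -20" --pt "0 0 -50" --pt "0 0 -80" --yaw '[0,0,0,0,0]' --grip '[1,1,1,1,1]'

```text
time: 3.85
tool_pos: [0.5714, 0.2296, 0.1807]
orientation: [[0.059, 0.998, -0.001], [0.998, -0.059, -0.001], [-0.001, -0.001, -1.0]]
ft_force: [0.0, -0.1, -0.3]
opening: 0.0148
grasp_force: 0.0
```

The fingers closed too slowly and shut above the pick. Reopening and going down again.

Request:
step_arm --pt "0 2 0" --pt "0 2 0" --pt "0 2 0" --pt "0 2 0" --pt "0 2 0" --yaw '[0,0,0,0,0]' --grip '[-0.2,-0.2,-0.2,-0.2,-0.2]'

```text
time: 4.35
tool_pos: [0.5733, 0.2296, 0.1791]
orientation: [[0.059, 0.998, -0.001], [0.998, -0.059, -0.001], [-0.001, -0.001, -1.0]]
ft_force: [0.3, 0.4, 1.2]
opening: 0.0465
grasp_force: 0.0
```

```bash
python3 - <<'E'
from h import *
p=env.capture("top"); W=world(p); s=env.observe(); print(s["opening"],s["tool_pos"])
p=env.capture("side"); W=world(p)
for m in env.masks_of(p,"pick")[:3]: print(m["conf"],m["point"],np.round(np.percentile(W[m["region"]],[2,50,98],axis=0),3).tolist())
p=env.capture("wrist"); s=env.observe(); W=world(p,s); save(p,"w2.png"); 
x,y,z=W[...,0],W[...,1],W[...,2]; m=(abs(x-.574)<.03)&(abs(y-.228)<.03)&(z>.11)&(z<.135)&(p["z_map"]>0)
print(m.sum(), m.sum() and cv2.minAreaRect((W[m][:,:2]*1000).astype(np.float32)))
E
```

```text
0.04878973437917213 [0.57339565 0.2295847  0.17933232]
0.84 [183.2, 272.7] [[0.466, -0.042, 0.059], [0.57, 0.222, 0.089], [0.594, 0.254, 0.394]]
992 ((573.7916259765625, 229.11630249023438), (18.688108444213867, 17.864877700805664), 86.48395538330078)
```

Pick still upright at (0.5738, 0.2291).

Request:
step_arm --pt "0 0.5 30" --pt "0 0.5 60" --pt "0 0.5 79" --pt "0 0.5 79" --pt "0 0.5 79" --yaw '[0,0,0,0,0]' --grip '[-0.2,-0.2,-0.2,-0.2,-0.2]'

```text
time: 5.05
tool_pos: [0.5744, 0.2296, 0.1016]
orientation: [[0.059, 0.998, 0.0], [0.998, -0.059, -0.0], [-0.0, 0.0, -1.0]]
ft_force: [-0.8, 0.1, 0.3]
opening: 0.0521
grasp_force: 0.0
```

Request:
step_arm --pt "0 0 0" --pt "0 0 0" --pt "0 0 0" --pt "0 0 0" --pt "0 0 0" --yaw '[0,0,0,0,0]' --grip '[1,1,1,1,1]' --squeeze 40

```text
time: 5.55
tool_pos: [0.5743, 0.2297, 0.1013]
orientation: [[0.059, 0.998, 0.0], [0.998, -0.059, 0.0], [0.0, 0.0, -1.0]]
ft_force: [0.9, -0.3, 0.9]
opening: 0.02
grasp_force: 0.0
```

Request:
step_arm --pt "0 0 0" --pt "0 0 0" --pt "0 0 0" --pt "0 0 0" --pt "0 0 0" --yaw '[0,0,0,0,0]' --grip '[1,1,1,1,1]'

```text
time: 6.05
tool_pos: [0.5742, 0.2298, 0.1012]
orientation: [[0.059, 0.998, 0.0], [0.998, -0.059, 0.0], [0.0, 0.0, -1.0]]
ft_force: [-1.0, -0.3, 4.0]
opening: 0.0175
grasp_force: 40.0
```

Request:
step_arm --pt "0 0 -30" --pt "0 0 -70" --pt "0 0 -110" --pt "0 0 -130" --pt "0 0 -130" --yaw '[0,0,0,0,0]' --grip '[1,1,1,1,1]'

```text
time: 6.55
tool_pos: [0.5755, 0.23, 0.2342]
orientation: [[0.059, 0.998, 0.004], [0.998, -0.059, 0.003], [0.003, 0.004, -1.0]]
ft_force: [-0.7, -0.1, -1.5]
opening: 0.0176
grasp_force: 40.0
```

```bash
python3 - <<'E'
from h import *
s=env.observe(); print(s["tool_pos"],s["opening"],s["grasp_force"])
p=env.capture("side"); 
X=np.array(s["tool_pos"])-[0,0,.07]; c=p["R"]@X+p["t"]; u=int(c[0]/c[2]*p["fx"]+p["cx"]); v=int(c[1]/c[2]*p["fy"]+p["cy"]); print(u,v)
save(p,"s1.png",(max(v-50,0),v+50,max(u-60,0),u+60),6)
E
```

```text
[0.57552873 0.230027   0.23419108] 0.01759648428130936 39.997256118804216
271 156
```

View pics/s1.png

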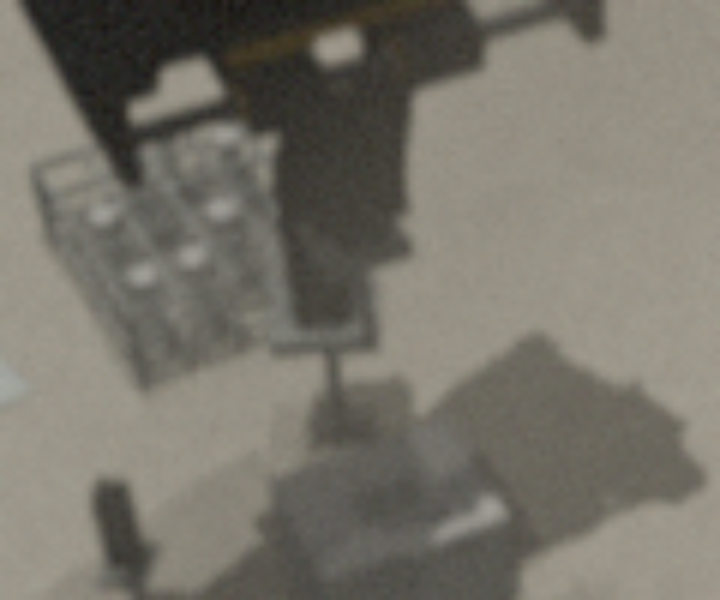

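Request:
step_arm --pt "-40 4 0" --pt "-84 8 0" --pt "-128 12 0" --pt "-172 16 0" --pt "-216 20 0" --yaw '[-4,-8,-12,-16,-20]' --grip '[1,1,1,1,1]'

```text
time: 7.1
tool_pos: [0.5804, 0.0111, 0.2291]
orientation: [[-0.289, 0.957, -0.003], [0.957, 0.289, -0.0], [0.0, -0.003, -1.0]]
ft_force: [0.5, -0.5, -1.1]
opening: 0.0175
grasp_force: 40.0
```

Request:
step_arm --pt "-42 -10 0" --pt "-84 -20 0" --pt "-126 -30 0" --pt "-158 -39 0" --pt "-158 -39 0" --yaw '[0,0,0,0,0]' --grip '[1,1,1,1,1]'

```text
time: 7.6
tool_pos: [0.5872, -0.1559, 0.2292]
orientation: [[-0.278, 0.96, -0.003], [0.96, 0.278, -0.003], [-0.002, -0.004, -1.0]]
ft_force: [0.4, 0.3, -0.6]
opening: 0.0177
grasp_force: 40.0
```

```bash
python3 - <<'E'
from h import *
s=env.observe(); print(s["tool_pos"],np.round(s["orientation"],3).tolist(),np.round(s["joints"],2))
p=env.capture("wrist"); s=env.observe(); W=world(p,s); np.save("wW.npy",W); save(p,"w3.png",(60,300,120,520),2)
for t in("key","pick","plate"):
  for m in env.masks_of(p,t)[:2]: print(t,round(m["conf"],2),m["point"],m["region"].sum(),np.round(np.percentile(W[m["region"]&(p["z_map"]>0)],[2,50,98],axis=0),3).tolist())
x,y,z=W[...,0],W[...,1],W[...,2]
m=(abs(x-.55)<.16)&(abs(y+.162)<.12)&(z>.018)&(z<.04)&(np.hypot(x-.77,y+.134)>.05)&(p["z_map"]>0)
print(cv2.minAreaRect((W[m][:,:2]*1000).astype(np.float32)),np.percentile(z[m],[5,50,95]))
p=env.capture("side")
X=np.array(s["tool_pos"])-[0,0,.09]; c=p["R"]@X+p["t"]; u=int(c[0]/c[2]*p["fx"]+p["cx"]); v=int(c[1]/c[2]*p["fy"]+p["cy"])
save(p,"s2.png",(v-40,v+40,u-50,u+50),7)
E
```

```text
[ 0.58718842 -0.15589721  0.22918739] [[-0.278, 0.96, -0.003], [0.96, 0.278, -0.003], [-0.002, -0.004, -1.0]] [-0.29  0.34  0.6   1.56 -0.19  1.3   0.61]
key 0.54 [171.4, 328.3] 323 [[0.568, -0.158, 0.009], [0.595, -0.15, 0.022], [0.607, -0.138, 0.024]]
pick 0.95 [247.8, 323.4] 3608 [[0.57, -0.162, 0.143], [0.585, -0.145, 0.222], [0.599, -0.137, 0.255]]
pick 0.57 [161.6, 286.7] 26866 [[0.427, -0.234, 0.008], [0.548, -0.153, 0.028], [0.673, -0.08, 0.032]]
plate 0.84 [163.5, 287.5] 27185 [[0.426, -0.234, 0.007], [0.548, -0.153, 0.028], [0.674, -0.08, 0.032]]
((550.558837890625, -158.7427520751953), (261.0184631347656, 120.49454498291016), 16.657590866088867) [0.02288332 0.02860973 0.03131074]
```

View pics/w3.png

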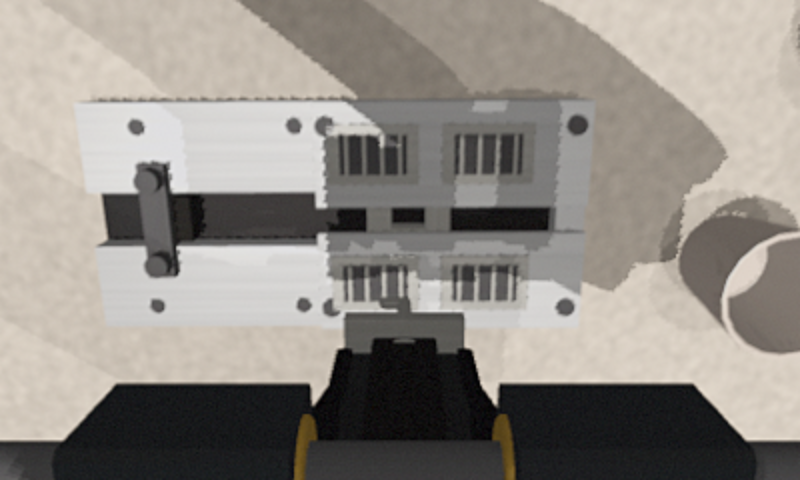

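View pics/s2.png

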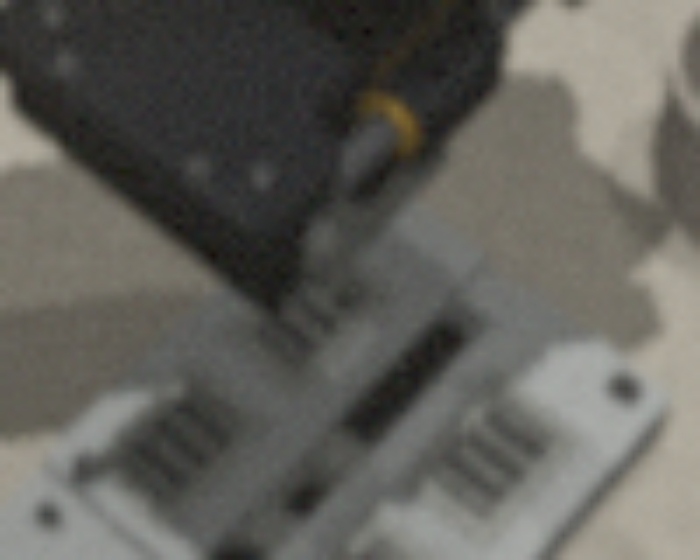

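The wrist crop shows the stop at crop (157,220), the key's bars at x≈378 and x≈437 with the dark eye between them at (408,215), and the pick's toe pointing left toward the landing at (380,303). The toe direction is right without a half turn. Next I'll measure foot against eye in the tool frame.

```bash
cat >> h.py <<'E'
def proj(p,s,X):  # tool-frame point -> pixel
    M=np.linalg.inv(np.array(p["mount"])); c=M[:3,:3]@np.array(X)+M[:3,3]
    return np.array([c[0]/c[2]*p["fx"]+p["cx"],c[1]/c[2]*p["fy"]+p["cy"]])
def hit(p,s,u,v,z): # pixel -> world at height z
    M=np.array(p["mount"]); R=np.array(s["orientation"]); o=R@M[:3,3]+s["tool_pos"]; d=R@M[:3,:3]@[(u-p["cx"])/p["fx"],(v-p["cy"])/p["fy"],1]
    return o+d*(z-o[2])/d[2]
E
python3 - <<'E'
from h import *
s=env.observe(); p=env.capture("wrist"); print(s["tool_pos"],np.abs(s["qvel"]).max())
print("foot px",proj(p,s,[0,0,.0932]),"toe",proj(p,s,[0,-.009,.091]),proj(p,s,[0,.0025,.05]))
g=cv2.cvtColor(p["frame"],cv2.COLOR_RGB2GRAY)
print("row167",g[165:170,270:400].mean(0).astype(int).tolist())
print("col324",g[150:185,324].tolist(),"col 312",g[150:185,310].tolist(),"col370",g[150:185,370].tolist())
print("rows211",g[209:214,300:335].mean(0).astype(int).tolist())
W=world(p,s)
x,y,z=W[...,0],W[...,1],W[...,2]
m=(abs(x-.55)<.16)&(abs(y+.162)<.12)&(z>.022)&(z<.04)&(np.hypot(x-.77,y+.134)>.05)&(p["z_map"]>0)
print(cv2.minAreaRect((W[m][:,:2]*1000).astype(np.float32)))
np.savez("cal.npz",f=p["frame"])
for u,v in((324,167.5),(309,168),(339,168),(395,169.5),(193,168)): print(u,v,hit(p,s,u,v,.02))
E
```

```text
[ 0.58921831 -0.14795094  0.23007107] 0.006826454770414685
foot px [322.42597241 208.04026847] toe [310.11293873 209.01513434] [326.6810798  230.75140421]
row167 [60, 56, 40, 164, 212, 216, 212, 213, 212, 213, 217, 191, 145, 125, 118, 119, 119, 120, 119, 120, 120, 120, 120, 119, 120, 120, 120, 120, 121, 120, 119, 120, 120, 120, 119, 120, 119, 120, 120, 121, 120, 120, 121, 120, 120, 120, 120, 121, 120, 121, 121, 122, 121, 121, 121, 122, 122, 120, 121, 121, 121, 120, 120, 120, 122, 121, 122, 121, 122, 121, 122, 122, 122, 122, 122, 122, 121, 122, 122, 122, 121, 121, 121, 122, 123, 123, 121, 122, 122, 122, 122, 122, 123, 123, 123, 122, 123, 122, 124, 122, 123, 123, 122, 124, 123, 123, 123, 123, 124, 123, 122, 124, 123, 124, 122, 123, 123, 124, 123, 124, 123, 123, 123, 123, 123, 121, 129, 152, 157, 156]
col324 [105, 105, 111, 110, 108, 110, 105, 102, 111, 112, 119, 119, 121, 122, 120, 118, 119, 121, 122, 125, 130, 84, 29, 16, 18, 23, 22, 20, 26, 87, 87, 87, 109, 93, 101] col 312 [51, 46, 47, 47, 47, 86, 107, 108, 108, 106, 119, 121, 118, 123, 122, 119, 119, 120, 122, 122, 125, 103, 108, 109, 110, 111, 108, 107, 137, 138, 135, 139, 113, 81, 136] col370 [38, 41, 43, 43, 33, 50, 108, 108, 105, 108, 119, 124, 123, 124, 122, 123, 126, 122, 122, 126, 131, 87, 26, 12, 17, 22, 33, 20, 21, 17, 20, 16, 9, 43, 125]
rows211 [101, 88, 92, 93, 91, 73, 188, 193, 130, 80, 84, 87, 89, 89, 88, 90, 90, 88, 88, 83, 83, 81, 80, 78, 74, 182, 212, 210, 208, 208, 208, 209, 212, 213, 212]
((549.8259887695312, -162.30636596679688), (260.88494873046875, 120.39936828613281), 16.54545783996582)
324 167.5 [ 0.58912837 -0.14156472  0.02      ]
309 168 [ 0.57395245 -0.1466962   0.02      ]
339 168 [ 0.60461879 -0.13747263  0.02      ]
395 169.5 [ 0.66243041 -0.1217885   0.02      ]
193 168 [ 0.45536874 -0.18236284  0.02      ]
```

```bash
python3 - <<'E'
from h import *
s=env.observe(); p=env.capture("wrist")
g=cv2.cvtColor(p["frame"],cv2.COLOR_RGB2GRAY).astype(int)
r=g[174:178].mean(0).astype(int); print(s["tool_pos"],r[280:400].tolist())
for u in (324,370,305,340): print(u,g[166:190,u].tolist())
a=np.radians(16.55); d=np.array([np.cos(a),np.sin(a)]); n=np.array([-d[1],d[0]])
def pl(X): q=X[:2]-[.5498,-.1623]; return np.round([q@d*1000,q@n*1000],1)
e=np.where(np.abs(np.diff(r[280:400]))>25)[0]+280.5
for u in e: print(u,pl(hit(p,s,u,176,.02)))
print("tcp",pl(s["tool_pos"]),"slit",pl(hit(p,s,370,171,.027)),pl(hit(p,s,370,182.5,.027)),"yaw",np.degrees(np.arctan2(s["orientation"][1][1],s["orientation"][0][1])))
for v in (165,176,190):
  pass
print("stop/nose", [(u,g[176,u]) for u in range(190,232,2)], [ (u,pl(hit(p,s,u,176,z))) for u,z in((192,.036),(206,.036),(206,.02),(220,.02))])
E
```

```text
[ 0.58930646 -0.14795885  0.23032915] [59, 60, 59, 58, 57, 58, 59, 55, 40, 23, 18, 18, 18, 21, 23, 22, 24, 15, 51, 100, 110, 107, 106, 107, 107, 107, 108, 107, 113, 113, 94, 52, 15, 20, 20, 24, 30, 25, 17, 15, 20, 17, 18, 15, 17, 12, 6, 63, 102, 108, 107, 109, 109, 107, 105, 107, 107, 108, 112, 87, 39, 14, 17, 20, 22, 26, 29, 30, 30, 30, 26, 28, 28, 33, 31, 27, 28, 27, 31, 29, 31, 29, 26, 26, 28, 31, 30, 30, 23, 23, 25, 24, 27, 25, 22, 26, 26, 21, 20, 17, 18, 21, 17, 21, 20, 20, 23, 14, 16, 79, 90, 87, 112, 121, 125, 148, 154, 153, 153, 153]
324 [119, 118, 123, 124, 133, 65, 17, 14, 19, 24, 12, 15, 50, 90, 86, 88, 108, 93, 110, 118, 156, 142, 136, 135]
370 [125, 123, 125, 126, 128, 86, 28, 14, 18, 26, 35, 21, 17, 13, 21, 24, 5, 66, 126, 154, 159, 140, 136, 137]
305 [118, 120, 123, 123, 123, 90, 104, 109, 110, 107, 102, 109, 106, 101, 128, 131, 109, 82, 142, 145, 153, 146, 140, 141]
340 [121, 121, 123, 125, 130, 74, 53, 56, 44, 39, 38, 35, 36, 42, 40, 39, 28, 90, 111, 160, 160, 156, 153, 152]
297.5 [15.3 -0.8]
298.5 [16.4 -0.8]
310.5 [29.3 -0.8]
311.5 [30.4 -0.8]
326.5 [46.5 -0.7]
327.5 [47.6 -0.7]
339.5 [60.5 -0.7]
388.5 [113.2  -0.5]
tcp [42.   2.5] slit [92.   6.4] [92.6 -6. ] yaw 16.750468432932987
stop/nose [(190, np.int64(102)), (192, np.int64(101)), (194, np.int64(101)), (196, np.int64(100)), (198, np.int64(99)), (200, np.int64(81)), (202, np.int64(28)), (204, np.int64(35)), (206, np.int64(42)), (208, np.int64(45)), (210, np.int64(43)), (212, np.int64(10)), (214, np.int64(14)), (216, np.int64(23)), (218, np.int64(66)), (220, np.int64(62)), (222, np.int64(52)), (224, np.int64(54)), (226, np.int64(57)), (228, np.int64(56)), (230, np.int64(56))] [(192, array([-91.8,   2.6])), (206, array([-77.4,   2.6])), (206, array([-83.1,  -1.2])), (220, array([-68.1,  -1.1]))]
```

Request:
step_arm --pt "-2.4 0.5 30" --pt "-2.4 0.5 60" --pt "-2.4 0.5 85" --pt "-2.4 0.5 92" --pt "-2.4 0.5 92" --yaw '[0,0,0,0,0]' --grip '[1,1,1,1,1]'

```text
time: 8.45
tool_pos: [0.5901, -0.1512, 0.1385]
orientation: [[-0.287, 0.958, -0.002], [0.958, 0.287, 0.0], [0.001, -0.001, -1.0]]
ft_force: [1.3, -0.7, 0.5]
opening: 0.0178
grasp_force: 40.0
```

Request:
step_arm --pt "0 0 0" --pt "0 0 0" --pt "0 0 0" --pt "0 0 0" --pt "0 0 0" --yaw '[0,0,0,0,0]' --grip '[1,1,1,1,1]'

```text
time: 8.95
tool_pos: [0.5905, -0.1519, 0.1393]
orientation: [[-0.286, 0.958, 0.0], [0.958, 0.286, 0.0], [-0.0, 0.0, -1.0]]
ft_force: [-0.2, -0.6, -0.4]
opening: 0.0179
grasp_force: 40.0
```

```bash
python3 - <<'E'
from h import *
s=env.observe(); p=env.capture("wrist"); print(np.round(s["tool_pos"],4))
a=np.radians(16.55); d=np.array([np.cos(a),np.sin(a)]); n=np.array([-d[1],d[0]])
q=s["tool_pos"][:2]-[.5498,-.1623]; print(q@d*1000,q@n*1000,np.degrees(np.arctan2(s["orientation"][1][1],s["orientation"][0][1])))
print(proj(p,s,[0,0,.0932]),proj(p,s,[0,-.009,.091]))
save(p,"w4.png",(130,250,230,410),4)
E
```

```text
[ 0.5905 -0.1519  0.1393]
42.00072559252872 -1.5936189721765666 16.61733991471159
[322.41710878 208.03609137] [310.10389611 209.01093474]
```

View pics/w4.png

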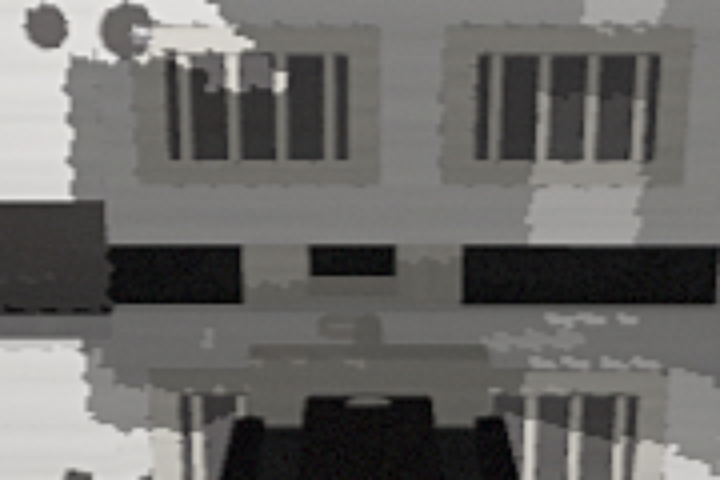

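The crop shows the foot with its toe pointing left at crop (320–382, 328), just below the slit (rows 245–303). The key's eye is at x≈310–395. The TCP has drifted 1.6 mm to −y, so I'll correct that and look again lower down.

Request:
step_arm --pt "1.5 0 3" --pt "2.8 0 6" --pt "2.8 0 6" --pt "2.8 0 6" --pt "2.8 0 6" --yaw '[0,0,0,0,0]' --grip '[1,1,1,1,1]'

```text
time: 9.5
tool_pos: [0.5896, -0.1492, 0.133]
orientation: [[-0.286, 0.958, 0.0], [0.958, 0.286, 0.0], [0.0, 0.0, -1.0]]
ft_force: [-0.8, -0.6, -1.3]
opening: 0.0177
grasp_force: 40.0
```

```bash
python3 - <<'E'
from h import *
s=env.observe(); p=env.capture("wrist"); print(np.round(s["tool_pos"],4))
a=np.radians(16.55); d=np.array([np.cos(a),np.sin(a)]); n=np.array([-d[1],d[0]])
q=s["tool_pos"][:2]-[.5498,-.1623]; print(q@d*1000,q@n*1000)
R=np.array(s["orientation"]);
def w2p(x,y,z):
    X=np.r_[np.array([.5498,-.1623])+(x*d+y*n)/1000,z/1000]; return np.round(proj(p,s,R.T@(X-s["tool_pos"])),1)
print("slit pred",w2p(42,7,27),w2p(42,-7,27),"eye",w2p(30,0,20),w2p(47.5,0,20))
g=cv2.cvtColor(p["frame"],cv2.COLOR_RGB2GRAY).astype(int)
for u in(290,318,322,360): print(u,g[180:225,u].tolist())
save(p,"w5.png",(150,250,250,400),5)
E
```

```text
[ 0.5896 -0.1492  0.133 ]
41.899867028823905 1.2231449133919443
slit pred [322.5 195.5] [322.5 212.7] eye [307.4 201.4] [329.4 201.5]
290 [110, 106, 123, 123, 121, 122, 124, 123, 122, 119, 120, 124, 123, 123, 125, 125, 116, 96, 99, 103, 103, 103, 86, 84, 83, 87, 85, 83, 85, 83, 66, 58, 96, 95, 103, 107, 105, 107, 109, 106, 105, 107, 107, 107, 107]
318 [111, 105, 124, 123, 123, 123, 123, 122, 121, 123, 121, 121, 124, 126, 129, 110, 91, 28, 13, 16, 18, 16, 16, 9, 50, 87, 87, 88, 83, 93, 91, 98, 92, 87, 85, 99, 88, 83, 85, 91, 100, 96, 93, 94, 92]
322 [108, 110, 123, 125, 122, 124, 125, 124, 123, 122, 122, 124, 124, 126, 125, 129, 107, 37, 14, 16, 13, 21, 15, 0, 47, 86, 87, 89, 86, 85, 85, 85, 87, 86, 84, 87, 86, 85, 83, 85, 93, 92, 92, 94, 90]
360 [110, 109, 126, 125, 125, 124, 126, 124, 122, 122, 125, 125, 125, 124, 126, 128, 137, 51, 17, 18, 16, 13, 14, 16, 17, 16, 18, 15, 20, 18, 11, 5, 101, 98, 99, 123, 127, 121, 109, 106, 103, 107, 109, 107, 105]
```

View pics/w5.png

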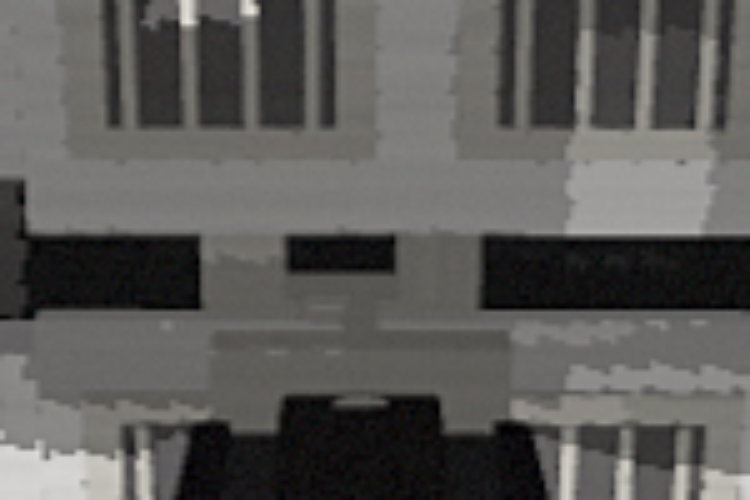

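Foot and eye line up in x. I'll shift 0.9 mm toward +y and descend in stages.

Request:
step_arm --pt "0.9 0.3 3" --pt "0.9 0.3 6" --pt "0.9 0.3 9" --pt "0.9 0.3 12" --pt "0.9 0.3 14" --yaw '[0,0,0,0,0]' --grip '[1,1,1,1,1]'

```text
time: 10.05
tool_pos: [0.5895, -0.1482, 0.1186]
orientation: [[-0.286, 0.958, -0.0], [0.958, 0.286, 0.0], [0.0, -0.0, -1.0]]
ft_force: [-0.1, 0.0, -1.7]
opening: 0.0177
grasp_force: 40.0
```

Request:
step_arm --pt "0 0 2" --pt "0 0 4" --pt "0 0 6" --pt "0 0 8" --pt "0 0 9" --yaw '[0,0,0,0,0]' --grip '[1,1,1,1,1]'

```text
time: 10.55
tool_pos: [0.5895, -0.1482, 0.1098]
orientation: [[-0.286, 0.958, -0.0], [0.958, 0.286, 0.0], [0.0, -0.0, -1.0]]
ft_force: [1.7, -0.6, -1.5]
opening: 0.018
grasp_force: 40.0
```

Request:
step_arm --pt "0 0 2" --pt "0 0 4" --pt "0 0 6" --pt "0 0 8" --pt "0 0 9" --yaw '[0,0,0,0,0]' --grip '[1,1,1,1,1]'

```text
time: 11.05
tool_pos: [0.5895, -0.1482, 0.1007]
orientation: [[-0.286, 0.958, -0.0], [0.958, 0.286, 0.0], [0.0, -0.0, -1.0]]
ft_force: [-0.3, 0.1, -1.0]
opening: 0.0182
grasp_force: 40.0
```

Request:
step_arm --pt "0 -2 0" --pt "0 -4 0" --pt "0 -6 0" --pt "0 -8 0" --pt "0 -10 0" --yaw '[0,0,0,0,0]' --grip '[1,1,1,1,1]'

```text
time: 11.55
tool_pos: [0.5799, -0.1512, 0.1011]
orientation: [[-0.286, 0.958, 0.0], [0.958, 0.286, 0.0], [0.0, 0.0, -1.0]]
ft_force: [0.1, -0.4, -0.7]
opening: 0.0178
grasp_force: 40.0
```

Request:
step_arm --pt "0 -6 0" --pt "0 -14 0" --pt "0 -22 0" --pt "0 -30 0" --pt "0 -36 0" --yaw '[0,0,0,0,0]' --grip '[1,1,1,1,1]'

```text
time: 12.05
tool_pos: [0.5447, -0.1617, 0.1011]
orientation: [[-0.286, 0.958, -0.0], [0.958, 0.286, 0.0], [0.0, 0.0, -1.0]]
ft_force: [1.3, -0.3, -1.6]
opening: 0.0179
grasp_force: 40.0
```

```bash
python3 - <<'E'
from h import *
s=env.observe(); p=env.capture("wrist"); print(np.round(s["tool_pos"],4),s["ft_force"])
save(p,"w6.png",(130,250,140,440),2.6)
E
```

```text
[ 0.5447 -0.1617  0.1011] [ 1.31394719 -0.26789239 -1.56028585]
```

View pics/w6.png

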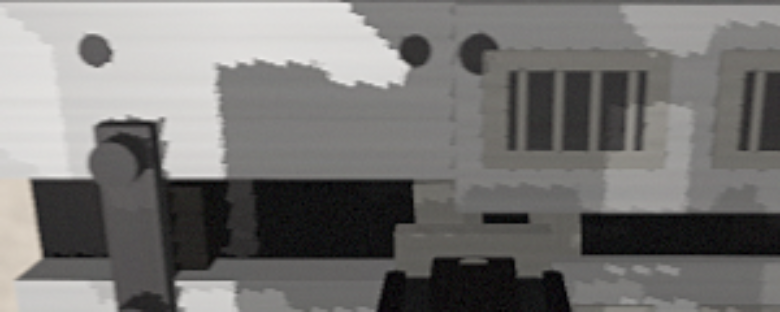

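The crop shows the key's front bar coming out from under the roof at crop x≈413. The nose face is at x≈208, so about 53 mm is left. The drag is working.

Request:
step_arm --pt "0 -7 0" --pt "0 -15 0" --pt "0 -23 0" --pt "0 -31 0" --pt "0 -37 0" --yaw '[0,0,0,0,0]' --grip '[1,1,1,1,1]'

```text
time: 12.6
tool_pos: [0.5093, -0.1722, 0.101]
orientation: [[-0.286, 0.958, -0.0], [0.958, 0.286, 0.0], [0.0, -0.0, -1.0]]
ft_force: [0.4, 0.6, -0.3]
opening: 0.0179
grasp_force: 40.0
```

Request:
step_arm --pt "0 -1.5 0" --pt "0 -3 0" --pt "0 -4.5 0" --pt "0 -6 0" --pt "0 -7 0" --yaw '[0,0,0,0,0]' --grip '[1,1,1,1,1]'

```text
time: 13.1
tool_pos: [0.5034, -0.1739, 0.101]
orientation: [[-0.286, 0.958, 0.0], [0.958, 0.286, -0.0], [-0.0, 0.0, -1.0]]
ft_force: [0.3, 0.1, -1.5]
opening: 0.0176
grasp_force: 40.0
```

```bash
python3 - <<'E'
from h import *
s=env.observe(); p=env.capture("wrist"); print(np.round(s["tool_pos"],4),s["ft_force"])
W=world(p,s)
g=cv2.cvtColor(p["frame"],cv2.COLOR_RGB2GRAY).astype(int)
for v in(206,212,217): print(v,g[v,250:345].tolist())
for m in env.masks_of(p,"key")[:2]: c=np.where(m["region"]); print(m["conf"],m["point"],c[0].min(),c[0].max(),c[1].min(),c[1].max())
a=np.radians(16.55); q=s["tool_pos"][:2]-[.5498,-.1623]; print(q@[np.cos(a),np.sin(a)],q@[-np.sin(a),np.cos(a)])
E
```

```text
[ 0.5034 -0.1739  0.101 ] [ 0.26213293  0.13202649 -1.47095732]
206 [46, 44, 40, 46, 43, 42, 42, 44, 40, 41, 43, 43, 40, 41, 47, 41, 45, 31, 21, 18, 19, 22, 19, 18, 15, 21, 19, 19, 24, 17, 21, 12, 16, 22, 19, 27, 21, 20, 20, 15, 21, 15, 17, 23, 16, 15, 17, 13, 7, 98, 117, 110, 110, 103, 97, 93, 106, 110, 111, 111, 110, 112, 99, 94, 95, 92, 92, 91, 92, 94, 93, 93, 94, 93, 94, 94, 94, 94, 94, 92, 95, 93, 92, 95, 94, 94, 93, 93, 94, 94, 93, 93, 92, 92, 94]
212 [42, 44, 45, 44, 41, 46, 45, 42, 38, 41, 46, 41, 39, 45, 44, 42, 39, 33, 23, 17, 14, 19, 20, 21, 18, 15, 20, 29, 25, 18, 24, 18, 5, 20, 19, 14, 21, 18, 15, 16, 21, 25, 13, 13, 21, 24, 17, 21, 4, 47, 89, 94, 92, 95, 94, 92, 92, 91, 92, 93, 95, 92, 94, 91, 91, 93, 93, 93, 84, 83, 85, 87, 86, 88, 93, 61, 15, 12, 18, 16, 17, 12, 17, 25, 12, 23, 22, 18, 17, 15, 14, 18, 13, 75, 93]
217 [41, 45, 47, 45, 41, 46, 44, 48, 45, 43, 42, 43, 41, 43, 42, 49, 42, 36, 20, 25, 16, 26, 24, 16, 12, 21, 19, 23, 21, 20, 21, 13, 16, 10, 21, 21, 13, 17, 12, 16, 16, 25, 80, 97, 95, 92, 91, 88, 88, 89, 88, 88, 91, 87, 84, 88, 88, 88, 86, 87, 87, 88, 86, 89, 84, 87, 84, 84, 87, 90, 89, 87, 85, 84, 84, 85, 88, 86, 89, 87, 90, 87, 88, 88, 87, 89, 90, 83, 90, 87, 88, 87, 87, 85, 82]
0.9 [207.4, 341.2] 199 233 299 362
0.48 [185.7, 422.6] 127 280 195 607
-0.04778030590768434 0.0020558492668468417
```

Request:
step_arm --pt "0 -1.5 0" --pt "0 -3 0" --pt "0 -4.5 0" --pt "0 -6 0" --pt "0 -6.5 0" --yaw '[0,0,0,0,0]' --grip '[1,1,1,1,1]'

```text
time: 13.7
tool_pos: [0.4969, -0.1759, 0.101]
orientation: [[-0.286, 0.958, -0.0], [0.958, 0.286, 0.0], [0.0, -0.0, -1.0]]
ft_force: [0.4, 0.9, -0.8]
opening: 0.0173
grasp_force: 40.0
```

```bash
python3 - <<'E'
from h import *
s=env.observe(); p=env.capture("wrist"); print(np.round(s["tool_pos"],4),s["ft_force"])
f=p["frame"][180:240,240:370].astype(float); f=np.clip(255*(f/130)**.5,0,255).astype(np.uint8)
cv2.imwrite("pics/w7.png",cv2.resize(f[...,::-1],None,fx=6,fy=6,interpolation=cv2.INTER_NEAREST))
E
```

```text
[ 0.4969 -0.1759  0.101 ] [ 0.39619986  0.88945416 -0.794458  ]
```

View pics/w7.png

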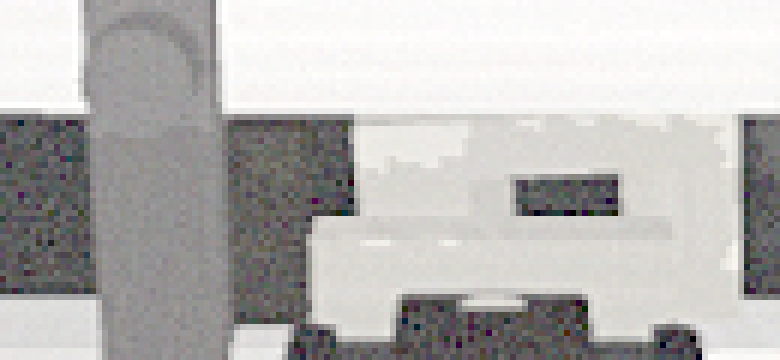

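```bash
python3 - <<'E'
import cv2,numpy as np
from h import *
fs=[]
for i in range(3): fs.append(env.capture("wrist")["frame"].astype(float))
f=np.mean(fs,0); r=f[201:214,272:304].mean(0); print(np.round(np.c_[np.arange(272,304),r],1).tolist()); print(env.observe()["time"])
E
```

```text
[[272.0, 43.6, 41.5, 42.0], [273.0, 43.8, 43.2, 42.6], [274.0, 45.7, 44.7, 44.0], [275.0, 44.8, 44.4, 44.4], [276.0, 41.9, 41.6, 41.2], [277.0, 30.2, 29.6, 28.9], [278.0, 20.6, 19.5, 19.7], [279.0, 20.5, 19.4, 18.6], [280.0, 20.9, 19.7, 19.2], [281.0, 21.8, 21.3, 19.7], [282.0, 22.5, 21.0, 19.8], [283.0, 22.5, 21.3, 20.0], [284.0, 21.6, 20.7, 19.2], [285.0, 23.0, 22.3, 21.2], [286.0, 23.2, 22.2, 20.6], [287.0, 21.6, 20.9, 19.6], [288.0, 22.8, 21.4, 19.7], [289.0, 21.7, 20.7, 19.6], [290.0, 20.2, 19.5, 18.5], [291.0, 17.1, 15.4, 15.7], [292.0, 18.7, 18.8, 18.3], [293.0, 17.2, 16.7, 17.6], [294.0, 18.8, 17.9, 18.5], [295.0, 17.3, 17.0, 18.1], [296.0, 16.9, 17.1, 17.4], [297.0, 14.2, 13.7, 13.9], [298.0, 26.5, 26.1, 26.8], [299.0, 92.0, 90.5, 86.0], [300.0, 107.2, 105.5, 100.6], [301.0, 103.6, 102.0, 97.2], [302.0, 102.0, 100.2, 95.5], [303.0, 102.2, 100.7, 95.9]]
13.9
```

The nose edge is at col 290.7 and the key front at 298.4, so the gap is about 5.3 mm.

Request:
step_arm --pt "0 -1 0" --pt "0 -2 0" --pt "0 -3 0" --pt "0 -4 0" --pt "0 -4.2 0" --yaw '[0,0,0,0,0]' --grip '[1,1,1,1,1]'

```text
time: 14.4
tool_pos: [0.493, -0.1771, 0.101]
orientation: [[-0.286, 0.958, -0.0], [0.958, 0.286, 0.0], [0.0, 0.0, -1.0]]
ft_force: [-1.1, -0.1, -0.6]
opening: 0.0175
grasp_force: 40.0
```

Request:
step_arm --pt "0 -0.2 0" --pt "0 -0.4 0" --pt "0 -0.6 0" --pt "0 -0.6 0" --pt "0 -0.6 0" --yaw '[0,0,0,0,0]' --grip '[1,1,1,1,1]'

```text
time: 14.9
tool_pos: [0.4925, -0.1772, 0.101]
orientation: [[-0.286, 0.958, -0.0], [0.958, 0.286, 0.0], [0.0, -0.0, -1.0]]
ft_force: [0.4, 0.0, -0.6]
opening: 0.018
grasp_force: 40.0
```

Request:
step_arm --pt "0 -0.2 0" --pt "0 -0.4 0" --pt "0 -0.5 0" --pt "0 -0.5 0" --pt "0 -0.5 0" --yaw '[0,0,0,0,0]' --grip '[1,1,1,1,1]'

```text
time: 15.4
tool_pos: [0.4921, -0.1773, 0.101]
orientation: [[-0.286, 0.958, 0.0], [0.958, 0.286, 0.0], [0.0, 0.0, -1.0]]
ft_force: [0.4, -1.0, -0.9]
opening: 0.0175
grasp_force: 40.0
```

Request:
step_arm --pt "0 -0.2 0" --pt "0 -0.4 0" --pt "0 -0.5 0" --pt "0 -0.5 0" --pt "0 -0.5 0" --yaw '[0,0,0,0,0]' --grip '[1,1,1,1,1]'

```text
time: 15.9
tool_pos: [0.4916, -0.1774, 0.101]
orientation: [[-0.286, 0.958, -0.0], [0.958, 0.286, 0.0], [0.0, 0.0, -1.0]]
ft_force: [0.2, -0.2, -0.8]
opening: 0.0175
grasp_force: 40.0
```

Request:
step_arm --pt "0 -0.2 0" --pt "0 -0.4 0" --pt "0 -0.5 0" --pt "0 -0.5 0" --pt "0 -0.5 0" --yaw '[0,0,0,0,0]' --grip '[1,1,1,1,1]'

```text
time: 16.4
tool_pos: [0.4912, -0.1777, 0.1011]
orientation: [[-0.286, 0.958, 0.0], [0.958, 0.286, -0.0], [-0.0, 0.0, -1.0]]
ft_force: [2.2, -0.4, -1.3]
opening: 0.0179
grasp_force: 40.0
```

Request:
step_arm --pt "0 -0.2 0" --pt "0 -0.3 0" --pt "0 -0.3 0" --pt "0 -0.3 0" --pt "0 -0.3 0" --yaw '[0,0,0,0,0]' --grip '[1,1,1,1,1]'

```text
time: 16.9
tool_pos: [0.4909, -0.1777, 0.1011]
orientation: [[-0.286, 0.958, 0.0], [0.958, 0.286, -0.0], [-0.0, 0.0, -1.0]]
ft_force: [2.1, -0.6, -0.6]
opening: 0.0181
grasp_force: 40.0
```

Request:
step_arm --pt "0 -0.2 0" --pt "0 -0.4 0" --pt "0 -0.4 0" --pt "0 -0.4 0" --pt "0 -0.4 0" --yaw '[0,0,0,0,0]' --grip '[1,1,1,1,1]'

```text
time: 17.4
tool_pos: [0.4906, -0.1779, 0.1011]
orientation: [[-0.286, 0.958, 0.0], [0.958, 0.286, -0.0], [-0.0, 0.0, -1.0]]
ft_force: [4.6, -0.6, -2.0]
opening: 0.0178
grasp_force: 40.0
```

Request:
step_arm --pt "0 -0.2 0" --pt "0 -0.4 0" --pt "0 -0.5 0" --pt "0 -0.5 0" --pt "0 -0.5 0" --yaw '[0,0,0,0,0]' --grip '[1,1,1,1,1]'

```text
time: 17.9
tool_pos: [0.4904, -0.1779, 0.1012]
orientation: [[-0.286, 0.958, 0.001], [0.958, 0.286, 0.0], [-0.0, 0.001, -1.0]]
ft_force: [6.2, -1.4, -2.1]
opening: 0.0177
grasp_force: 40.0
```

Request:
step_arm --pt "0 -0.2 0" --pt "0 -0.4 0" --pt "0 -0.6 0" --pt "0 -0.6 0" --pt "0 -0.6 0" --yaw '[0,0,0,0,0]' --grip '[1,1,1,1,1]'

```text
time: 18.4
tool_pos: [0.4902, -0.178, 0.1013]
orientation: [[-0.286, 0.958, 0.002], [0.958, 0.286, 0.0], [-0.0, 0.002, -1.0]]
ft_force: [5.8, -0.7, -2.5]
opening: 0.018
grasp_force: 40.0
```

Request:
step_arm --pt "0 -0.2 0" --pt "0 -0.4 0" --pt "0 -0.4 0" --pt "0 -0.4 0" --pt "0 -0.4 0" --yaw '[0,0,0,0,0]' --grip '[1,1,1,1,1]'

```text
time: 18.9
tool_pos: [0.49, -0.178, 0.1013]
orientation: [[-0.286, 0.958, 0.002], [0.958, 0.286, 0.0], [-0.001, 0.002, -1.0]]
ft_force: [7.4, -0.7, -2.3]
opening: 0.0176
grasp_force: 40.0
```

```bash
python3 - <<'E'
from h import *
F=[]
for i in range(5): F.append(env.observe()["ft_force"]); env.capture("wrist")
F=np.array(F); print(np.round(F,1).tolist(),F.mean(0)@[.958,.286,0]); s=env.observe(); print(s["tool_pos"],s["time"])
E
```

```text
[[7.4, -0.7, -2.3], [7.6, 0.1, -2.7], [7.7, -0.7, -3.3], [7.1, -0.3, -2.5], [6.6, -0.1, -2.5]] 6.867996851749852
[ 0.49003381 -0.17799319  0.10135337] 19.15
```

Request:
step_arm --pt "0 -0.2 0" --pt "0 -0.4 0" --pt "0 -0.5 0" --pt "0 -0.5 0" --pt "0 -0.5 0" --yaw '[0,0,0,0,0]' --grip '[1,1,1,1,1]'

```text
time: 19.65
tool_pos: [0.4899, -0.178, 0.1015]
orientation: [[-0.286, 0.958, 0.003], [0.958, 0.286, 0.0], [-0.001, 0.003, -1.0]]
ft_force: [8.8, -0.5, -3.1]
opening: 0.0178
grasp_force: 40.0
```

```bash
python3 - <<'E'
from h import *
F=[]
for i in range(6): F.append(env.observe()["ft_force"]); env.capture("wrist")
F=np.array(F); print(np.round(F[:,0],1).tolist(),F.mean(0)@[.958,.286,0]); s=env.observe(); print(s["tool_pos"],s["time"])
E
```

```text
[8.8, 8.7, 8.4, 7.7, 7.8, 8.6] 8.052462803007417
[ 0.48985508 -0.17800574  0.10145343] 19.95
```

Held about 8 N for well over half a second. Unhooking now.

Request:
step_arm --pt "0 2 0" --pt "0 5 0" --pt "0 8 0" --pt "0 11 0" --pt "0 11 0" --yaw '[0,0,0,0,0]' --grip '[1,1,1,1,1]'

```text
time: 20.45
tool_pos: [0.4991, -0.175, 0.1008]
orientation: [[-0.286, 0.958, -0.001], [0.958, 0.286, 0.0], [0.0, -0.001, -1.0]]
ft_force: [0.4, -0.1, -1.0]
opening: 0.0178
grasp_force: 40.0
```

```bash
python3 - <<'E'
from h import *
s=env.observe(); p=env.capture("wrist"); print(np.round(s["tool_pos"],4),np.round(s["ft_force"],1),s["time"])
f=p["frame"][180:240,240:370].astype(float); f=np.clip(255*(f/130)**.5,0,255).astype(np.uint8)
cv2.imwrite("pics/w8.png",cv2.resize(f[...,::-1],None,fx=6,fy=6,interpolation=cv2.INTER_NEAREST))
g=cv2.cvtColor(p["frame"],cv2.COLOR_RGB2GRAY).astype(int)
for v in(203,207,209,211,213): print(v,g[v,280:350].tolist())
E
```

```text
[ 0.4991 -0.175   0.1008] [ 0.4 -0.1 -1. ] 20.45
203 [18, 21, 26, 23, 25, 22, 12, 100, 113, 110, 110, 109, 110, 108, 110, 109, 110, 113, 109, 109, 109, 110, 110, 107, 110, 109, 108, 110, 109, 108, 111, 110, 109, 108, 109, 113, 111, 99, 94, 92, 94, 94, 96, 93, 92, 94, 94, 93, 93, 93, 94, 94, 91, 94, 94, 94, 91, 94, 93, 94, 94, 92, 95, 93, 94, 95, 94, 93, 90, 95]
207 [20, 24, 23, 27, 22, 21, 15, 77, 109, 102, 92, 94, 94, 95, 91, 106, 112, 113, 99, 90, 92, 94, 94, 94, 91, 106, 113, 100, 91, 91, 91, 96, 92, 95, 94, 106, 99, 94, 92, 95, 92, 91, 91, 93, 94, 95, 95, 95, 95, 94, 92, 95, 92, 92, 92, 94, 94, 95, 93, 95, 92, 92, 95, 91, 92, 95, 94, 92, 95, 96]
209 [21, 22, 20, 22, 25, 22, 13, 64, 94, 96, 93, 94, 95, 92, 92, 96, 91, 93, 95, 93, 94, 93, 93, 94, 94, 93, 94, 95, 93, 94, 93, 95, 93, 94, 93, 91, 93, 94, 93, 96, 95, 93, 94, 93, 93, 93, 94, 96, 93, 95, 96, 97, 93, 93, 92, 95, 92, 94, 92, 91, 92, 93, 91, 91, 93, 91, 91, 93, 93, 95]
211 [18, 21, 16, 19, 22, 13, 16, 63, 90, 94, 94, 94, 93, 93, 94, 95, 93, 92, 90, 94, 93, 94, 91, 92, 91, 95, 84, 56, 44, 68, 87, 96, 99, 100, 101, 104, 101, 102, 101, 91, 85, 92, 89, 89, 93, 72, 50, 51, 48, 53, 46, 53, 85, 97, 92, 93, 93, 95, 97, 95, 97, 95, 91, 93, 95, 95, 94, 94, 94, 98]
213 [11, 20, 25, 11, 18, 24, 9, 66, 96, 96, 93, 93, 92, 92, 91, 92, 93, 94, 96, 95, 93, 92, 94, 94, 96, 98, 73, 26, 8, 19, 88, 103, 101, 101, 100, 100, 98, 99, 92, 86, 88, 86, 86, 89, 93, 59, 22, 18, 12, 10, 4, 40, 87, 93, 93, 93, 93, 96, 96, 96, 98, 96, 92, 92, 97, 95, 93, 96, 93, 98]
```

The toe shows clear inside the eye (cols 310–325 within 306–332). Lifting.

Request:
step_arm --pt "0 0 -3" --pt "0 0 -8" --pt "0 0 -14" --pt "0 0 -22" --pt "0 0 -30" --yaw '[0,0,0,0,0]' --grip '[1,1,1,1,1]'

```text
time: 21.0
tool_pos: [0.4991, -0.1753, 0.1319]
orientation: [[-0.286, 0.958, 0.0], [0.958, 0.286, 0.0], [-0.0, 0.0, -1.0]]
ft_force: [0.8, -1.2, -0.5]
opening: 0.0178
grasp_force: 40.0
```

Request:
step_arm --pt "0 0 -25" --pt "0 0 -55" --pt "0 0 -85" --pt "0 0 -105" --pt "0 0 -110" --yaw '[0,0,0,0,0]' --grip '[1,1,1,1,1]'

```text
time: 21.5
tool_pos: [0.5, -0.1757, 0.2438]
orientation: [[-0.286, 0.958, 0.004], [0.958, 0.286, -0.0], [-0.001, 0.004, -1.0]]
ft_force: [0.8, -0.4, -1.0]
opening: 0.0181
grasp_force: 40.0
```

```bash
python3 - <<'E'
from h import *
s=env.observe(); p=env.capture("wrist"); print(np.round(s["tool_pos"],4),np.round(s["ft_force"],1),s["time"])
W=world(p,s)
for m in env.masks_of(p,"key")[:1]:
    w=W[m["region"]&(p["z_map"]>0)]; print(m["conf"],np.round(np.percentile(w,[2,50,98],axis=0),3).tolist())
f=p["frame"]; 
g=cv2.cvtColor(f,cv2.COLOR_RGB2GRAY).astype(int)
cv2.imwrite("pics/w9.png",cv2.resize(np.clip(255*(f[100:230,200:400]/160.)**.5,0,255).astype(np.uint8)[...,::-1],None,fx=4,fy=4))
E
```

```text
[ 0.5    -0.1757  0.2438] [ 0.8 -0.4 -1. ] 21.5
0.75 [[0.426, -0.235, 0.008], [0.558, -0.155, 0.028], [0.673, -0.083, 0.032]]
```

View pics/w9.png

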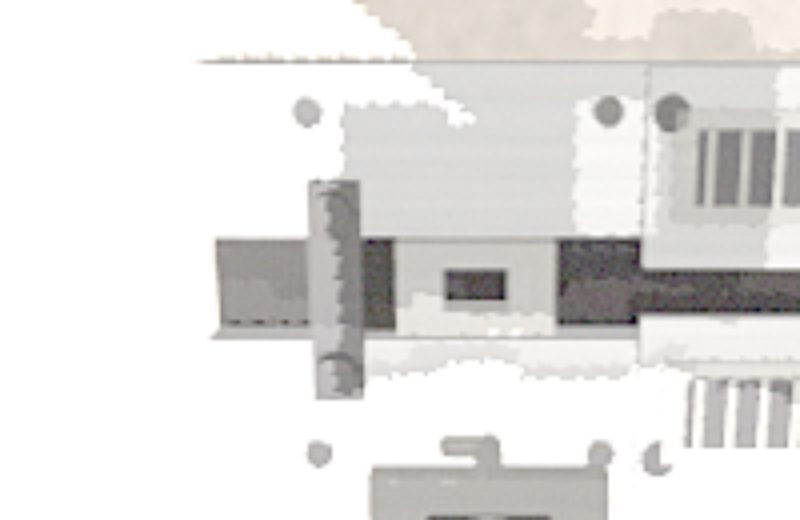

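The key lies flat against the nose at crop (475,285), and the pick is free. Returning to the stand.

Request:
step_arm --pt "36 18 0" --pt "78 40 0" --pt "120 61 0" --pt "162 82 0" --pt "200 102 0" --yaw '[4,8,12,16,20]' --grip '[1,1,1,1,1]'

```text
time: 22.1
tool_pos: [0.5389, 0.0479, 0.2395]
orientation: [[0.061, 0.998, -0.002], [0.998, -0.061, -0.0], [-0.0, -0.002, -1.0]]
ft_force: [0.4, -0.8, -0.8]
opening: 0.0176
grasp_force: 40.0
```

Request:
step_arm --pt "45 6 0" --pt "90 12 0" --pt "135 18 0" --pt "178 24 0" --pt "178 24 0" --yaw '[0,0,0,0,0]' --grip '[1,1,1,1,1]'

```text
time: 22.6
tool_pos: [0.5723, 0.2294, 0.2381]
orientation: [[0.05, 0.999, -0.004], [0.999, -0.05, 0.001], [0.001, -0.004, -1.0]]
ft_force: [-0.1, -1.2, -1.4]
opening: 0.0177
grasp_force: 40.0
```

Request:
step_arm --pt "0 0 0" --pt "0 0 0" --pt "0 0 0" --pt "0 0 0" --pt "0 0 0" --yaw '[0,0,0,0,0]' --grip '[1,1,1,1,1]'

```text
time: 23.1
tool_pos: [0.5741, 0.2212, 0.2412]
orientation: [[0.06, 0.998, 0.0], [0.998, -0.06, 0.0], [0.0, 0.0, -1.0]]
ft_force: [0.2, -0.7, -0.8]
opening: 0.018
grasp_force: 40.0
```

Request:
step_arm --pt "8.6 -0.4 20" --pt "8.6 -0.4 40" --pt "8.6 -0.4 60" --pt "8.6 -0.4 70" --pt "8.6 -0.4 70" --yaw '[0,0,0,0,0]' --grip '[1,1,1,1,1]'

```text
time: 23.6
tool_pos: [0.5735, 0.23, 0.1698]
orientation: [[0.059, 0.998, -0.002], [0.998, -0.059, -0.001], [-0.001, -0.002, -1.0]]
ft_force: [-0.2, -0.2, -1.1]
opening: 0.018
grasp_force: 40.0
```

Centred, with the foot at z ≈ 0.077, above the 0.058 stand top. Lowering.

Request:
step_arm --pt "0 0 15" --pt "0 0 30" --pt "0 0 45" --pt "0 0 57" --pt "0 0 63" --yaw '[0,0,0,0,0]' --grip '[1,1,1,1,1]'

```text
time: 24.1
tool_pos: [0.5735, 0.2302, 0.1062]
orientation: [[0.059, 0.998, -0.002], [0.998, -0.059, -0.001], [-0.001, -0.002, -1.0]]
ft_force: [-0.8, 0.6, -0.2]
opening: 0.018
grasp_force: 40.0
```

Request:
step_arm --pt "0 0 2" --pt "0 0 4" --pt "0 0 6" --pt "0 0 6" --pt "0 0 6" --yaw '[0,0,0,0,0]' --grip '[1,1,1,1,1]'

```text
time: 24.6
tool_pos: [0.5743, 0.2305, 0.1023]
orientation: [[0.059, 0.998, 0.0], [0.998, -0.059, 0.0], [0.0, 0.0, -1.0]]
ft_force: [0.7, 0.4, -1.7]
opening: 0.0179
grasp_force: 40.0
```

Request:
step_arm --pt "0 0 0.8" --pt "0 0 0.8" --pt "0 0 0.8" --pt "0 0 0.8" --pt "0 0 0.8" --yaw '[0,0,0,0,0]' --grip '[1,1,-0.2,-0.2,-0.2]'

```text
time: 25.1
tool_pos: [0.5743, 0.2305, 0.1014]
orientation: [[0.059, 0.998, 0.0], [0.998, -0.059, 0.0], [0.0, 0.0, -1.0]]
ft_force: [-0.2, 0.1, 0.3]
opening: 0.0341
grasp_force: 0.0
```

Request:
step_arm --pt "0 0 0" --pt "0 0 0" --pt "0 0 0" --pt "0 0 0" --pt "0 0 0" --yaw '[0,0,0,0,0]' --grip '[-0.2,-0.2,-0.2,-0.2,-0.2]'

```text
time: 25.6
tool_pos: [0.5742, 0.2305, 0.1012]
orientation: [[0.059, 0.998, -0.0], [0.998, -0.059, 0.0], [0.0, -0.0, -1.0]]
ft_force: [-0.2, 0.0, -0.2]
opening: 0.0516
grasp_force: 0.0
```

Request:
step_arm --pt "0 0 -20" --pt "0 0 -50" --pt "0 0 -90" --pt "0 0 -130" --pt "0 0 -150" --yaw '[0,0,0,0,0]' --grip '[-0.2,-0.2,-0.2,-0.2,-0.2]'

```text
time: 26.1
tool_pos: [0.5752, 0.2307, 0.2552]
orientation: [[0.059, 0.998, 0.004], [0.998, -0.059, 0.002], [0.002, 0.004, -1.0]]
ft_force: [0.4, -0.4, -0.3]
opening: 0.0525
grasp_force: 0.0
```

Request:
step_arm --pt "0 0 0" --pt "0 0 0" --pt "0 0 0" --pt "0 0 0" --pt "0 0 0" --yaw '[0,0,0,0,0]' --grip '[-0.2,-0.2,-0.2,-0.2,-0.2]'

```text
time: 26.6
tool_pos: [0.5739, 0.2303, 0.2503]
orientation: [[0.059, 0.998, -0.001], [0.998, -0.059, -0.001], [-0.001, -0.001, -1.0]]
ft_force: [0.1, -1.0, 0.0]
opening: 0.0521
grasp_force: 0.0
```

```bash
python3 - <<'E'
from h import *
s=env.observe(); p=env.capture("wrist"); W=world(p,s); x,y,z=W[...,0],W[...,1],W[...,2]; print(s["tool_pos"])
for lo,hi in((.05,.062),(.11,.14)):
    m=(abs(x-.574)<.06)&(abs(y-.228)<.05)&(z>lo)&(z<hi)&(p["z_map"]>0)
    print(cv2.minAreaRect((W[m][:,:2]*1000).astype(np.float32)),np.median(z[m]))
p=env.capture("top"); W=world(p)
m=env.masks_of(p,"key")[:1]
for k in m: w=W[k["region"]]; print(k["conf"],np.round(np.median(w,0),3))
E
```

```text
[0.5738953  0.23033963 0.25034301]
((573.76171875, 229.3994140625), (64.52493286132812, 80.15150451660156), 86.33173370361328) 0.06015032942749346
((573.6676025390625, 230.17059326171875), (17.837100982666016, 17.641586303710938), 86.0313949584961) 0.12601523583319318
0.5 [ 0.497 -0.18   0.019]
```

The pick stands upright within 1 mm of the stand's centre at its original height, and the key lies in the landing. Handing in.

```bash
python3 -c "
from rig import env
print(env.finish_job())"
```

```text
the job is handed in; nothing more can be done
None
```

I pulled the key against the stop with about 8 N for over half a second and left it lying there. The pick is back upright in its stand and the job is handed in at about 27 s; the hand-in call gave no verdict.

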